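Wedge up the front feet of a belt drive for shimming

TASK

The front feet of the belt drive on the base plate are to be shimmed: pick up the steel wedge (not the parallel block), lay it flat on the base plate and push its thin end in between the two front feet, under the drive's front edge, until both front feet have just come off the plate, a gap of about 2 mm, with the rear feet still down and the drive square against its stop bar. Finish while holding: stay there with the wedge in the gripper so that the shim can be slipped in; do not let go or back off. The wedge alone lifts the drive, so do not touch the drive with the gripper, and leave the other things on the bench where they are.

Things in the scene. Friction and masses are not known exactly. Their poses are not given: they have to be found in the camera images.
- base_plate: Machined aluminium plate fixed to the bench, 290 x 170 x 12 mm. Origin: centre of its underside; x along it towards the dark steel stop bar (120 wide, 20 high, its face at x = +132), y across, z up. Two dowel pins (diameter 12, 22 high) stand at x = +95, y = +-62.5. From x = -145 to +10 its middle is free for the wedge. Bolt heads at the rim stand 5 mm high.
- plate_top (a point): Centre of the base plate's top face, 12 mm above the bench; axes as the base plate's.
- drive: Loose belt drive, 0.5 to 0.9 kg: black mounting plate 120 x 110 x 4 mm on four steel feet (diameter 14, height 9), with a gearmotor across it between black cheeks, 63 mm high in all; cheeks start 41 mm behind the front edge. Origin: middle of the four feet, in the plane of their undersides; x to the rear (stop bar), y across, z up. It starts square on the base plate at its x = +71, y = 0.
- drive_front_edge (a point): Middle of the lower front edge of the drive's mounting plate (x = -60, y = 0, z = +9 mm of the drive): the edge that rides up the wedge. The opening below it is 9 mm high and 70 mm wide between the front feet. The rear edge, 120 mm behind, starts about 1 mm short of the stop bar; the push may slide it home.
- foot_front_l (a point): Centre of the underside of the drive's front foot on its +y side (x = -48, y = +42 mm of the drive).
- foot_front_r (a point): Centre of the underside of the drive's front foot on its -y side (x = -48, y = -42 mm of the drive).
- foot_rear_l (a point): Centre of the underside of the drive's rear foot on its +y side (x = +48, y = +42 mm of the drive).
- foot_rear_r (a point): Centre of the underside of the drive's rear foot on its -y side (x = +48, y = -42 mm of the drive).
- wedge: Plain steel wedge, about 0.33 kg, lying flat on the bench left or right of the base plate: 120 mm long, 30 wide, flat underside, top sloping evenly from 3 mm high at the thin end to 23 mm at the heel (1 in 6), upright sides to grip. Origin: centre of its underside; x points to the thin end, y across, z up.
- wedge_tip (a point): Middle of the lower edge of the wedge's thin end (x = +60 mm of the wedge). The wedge is 9 mm high 36 mm behind it, so it touches the drive's front edge when this point is 36 mm past that edge; each further 6 mm of push raises the edge about 1 mm and the front feet about 0.9 mm.
- wedge_heel (a point): Middle of the lower edge of the wedge's thick end (x = -60 mm of the wedge).
- parallel_block: Bystander: steel parallel block, 120 x 30 mm and 13 mm thick all along, flat on the bench on the other side of the base plate from the wedge. Origin: centre of its underside, x along its length.
- shim_plate: Bystander: steel shim plate, 40 x 22 x 4 mm, lying on the base plate near a front corner (about x = -100, y = +56 mm of the base plate). Origin: centre of its underside.
- spare_foot: Bystander: spare steel foot, diameter 14, 20 mm high, standing on the base plate near its -y edge (about x = -15, y = -68 mm of the base plate). Origin: centre of its underside.
- screwdriver: Bystander: screwdriver with a blue handle, 200 mm long, lying outermost on the right. Origin: under its middle, x along it.
- hex_key: Bystander: hex key with a blue T-handle, about 155 mm long, 16 mm high, lying outermost on the left. Origin: on the bench under its shaft, x along the shaft.
- flat_file: Bystander: dark flat file, 235 mm long, 5 mm thick, lying beyond the base plate on the right. Origin: under its middle, x along it.
- caliper: Bystander: digital caliper, 230 mm long, 14 mm high, lying beyond the base plate on the left. Origin: under its middle, x along its beam.
There are look-alikes about, which are no part of the job. What is shaped like the wedge but red is not meant. What is shaped like the drive but blue is not meant.

How it is judged (in metres and radians):
On the way:
1. the wedge's thin end has gone in under the drive's front edge, between the front feet, while these still stand on the plate (x of wedge_tip in the frame of drive between -0.056 and -0.02 m and y of wedge_tip in the frame of drive between -0.03 and 0.03 m and z of wedge_tip in the frame of drive below 0.008 m and z of each of foot_front_l, foot_front_r in the frame of plate_top below 0.0006 m), for 0.05 s.
At the end, for the whole second after the job is handed in: Front feet 0.7 to 3.5 mm off the plate, rear feet on it (0.8 mm), drive within 3 mm of the stop bar and square to it; wedge flat on the plate, thin end over 30 mm under the drive between the front feet, carrying it (over 0.8 N) and gripped (over 2 N); all at rest, robot clear of the drive (z of foot_front_l in the frame of plate_top between 0.0007 and 0.0035 m and z of foot_front_r in the frame of plate_top between 0.0007 and 0.0035 m and z of each of foot_rear_l, foot_rear_r in the frame of plate_top below 0.0008 m and x of each of foot_rear_l, foot_rear_r in the frame of plate_top above 0.117 m and angle between the x axis of drive and the x axis of base_plate, either way round below 0.06 rad and y of wedge_tip in the frame of drive between -0.03 and 0.03 m and z of wedge_tip in the frame of drive below 0.008 m and x of wedge_tip in the frame of drive above -0.03 m and angle between the z axis of wedge and the z axis of base_plate, either way round below 0.06 rad and contact force between wedge and drive above 0.8 N and contact force between wedge and base_plate above 0.3 N and contact force between the fingers and wedge above 2 N and contact force between each of the arm, the fingers and drive below 0.2 N and contact force between parallel_block and drive below 0.1 N and linear speed of each of wedge, drive below 0.01 m/s); the arm keeps its last pose, push and grip.
It fails at once if the robot touches the drive (contact force between any of the fingers, the arm and drive above 1 N).
It fails at once if a bystander is moved by more than 20 mm (distance of any of parallel_block, shim_plate, spare_foot, screwdriver, hex_key, flat_file, caliper from where it was at the start of the episode above 0.02 m).
It also fails if it takes over 42 s, if anything falls off the work surface, if the arm or the gripper's body presses on something with over 40 N, if the wrist force passes 120 N, or if a joint passes its speed limit or range.

ROBOT

A 6-joint arm with a two-finger parallel gripper is mounted at the origin on the work surface. World frame = base frame: x ahead of the robot, y to its left, z up, the work surface at z = 0. Lengths are in m, angles in degrees, forces in N, time in s.
With the tool pointing down it reaches from about 0.4 to 0.825 m from the base axis. Payload 7 kg.
Tool frame: the origin (TCP) lies midway between the tips of the shut fingers; the grasp point (between the pads) lies 19 mm behind it; z points along the fingers, y is the line along which they close (so a half turn about z gives the same grasp; the last joint's range is limited). The gripper opens to 88 mm and grips with 3 to 60 N. Pads are 19 mm wide; open, the fingers measure 130 mm over their backs; the gripper's body (78 mm by 193 mm) begins 47 mm behind the grasp point.
Start: joints at [-52.821, 20.546, 0.682, 0, -70.136, -16.507], TCP at [0.238, -0.632, 0.227] pointing down, gripper open.
Joint ranges: [-176.03, 176.03], [-82.01, 121.73], [-58.28, 71.71], [-173.87, 95.51], [-174.79, -0.11], [-173.66, 173.66]. Speed limits (degrees/s): [136.94, 136.94, 172.46, 180, 180, 180].

INTERFACE

Orientations are given as [roll, pitch, yaw] about the fixed x, y, z axes, in that order (R = Rz(yaw) Ry(pitch) Rx(roll)).
In Python, from plant import r gives the robot as it stands. The module is installed in compiled form; this text tells all that it offers.
- The arm moves only by the tool play_rows, never from a script. Its argument "rows" is a list of rows, each an object with "slide": the shift along the tool's x, y, z as a fraction of full scale, a list of three; "delta_rot": the turn, a rotation vector about the tool's x, y, z as a fraction of full scale, a list of three; "fingers": the opening, from -1 (shut) to 1 (fully open). In form: [{"slide": [x, y, z], "delta_rot": [rx, ry, rz], "fingers": fingers}, ...]. A call has 1 to 8 rows; each row shifts and turns the commanded pose from where the row before left it, along the tool's axes as they then stand; what a row does not reach is not made up. Full scale, the value 1, is 0.15 m for a shift and 0.08 rad for a turn. A row lasts 1/8 s, in which the tool goes at most 62.5 mm and 10.7 degrees, less where a joint would pass 70% of its speed; a pose out of reach is approached as far as the arm can. A call with a number of a shift or a turn outside -1 to 1 is refused whole. A call with a gripper value outside its range is refused whole. The fingers move at their own pace and stop on an object; "squeeze" is the grip in N (left out, the last holds). Time passes only in rows, so rows that do not move let the fingers close. It gives the time, the measured TCP pose, the force, the opening and the grip force at its end, in the units of the state.
- r.get_state(): the state, without advancing time (a new reading comes with each control period).
- r.capture(name): name is "side" or "top"; returns a dict with "image" (420x560x3 uint8, blue, green, red), "fx", "fy", "cx", "cy" (pixels), "R" (3x3) and "t" (3): a world point X has camera coordinates R X + t. Camera axes: x right, y down, z forward; pixel columns grow to the right and rows downward; lengths in m; the calibration is good to about 2 mm. A picture is of the moment at which its call begins. There is no depth.
- r.close_job(): hands the job in; it is judged then, once.
The state is a dict: "time_s": time; "joints": joint angles; "qd": joint speeds; "joint_torque": joint torques, N m; "tcp_pos": TCP position; "eef_rot": TCP orientation; "contact_force": force on the tool from outside, world axes, zero at the start; "moment": the same for the moment, N m; "gripper_width": finger opening in m; "gripper_force": force on a finger pad.
Only numpy, scipy, OpenCV 4.12 (cv2) and the standard library are available. Lean on these libraries where they do the work, as an engineer would, in place of code of your own. Each camera call takes 0.05 s, during which the arm holds its last target. There are 200 camera calls.

## Working session

There is one attempt and no reset: what is moved stays moved. The work goes in short steps, Python scripts to look and compute and a tool call to move; the robot and the scene stay as the last step left them, time stands still between calls to the robot, and variables do not carry over. Pictures are saved under pics/ and viewed, at most 10 in all, crops included, and the job is handed in when it is done.

Besides the shell and the picture viewer there is one more tool, called after "Request:" as name(argument=value, ...) on one line, values as JSON. play_rows: Moves the arm, as the interface text tells. Shift numbers are shares of 0.15 m and turn numbers shares of 0.08 rad, none past 1 either way. Its arguments: {"type":"object","properties":{"rows":{"type":"array"},"squeeze":{"type":"number"}},"required":["rows"]}

```bash
mkdir -p pics
python3 - <<'E'
from plant import r
import cv2,pickle
for n in("top","side"):
    c=r.capture(n); cv2.imwrite(f"pics/{n}0.png",c["image"]); pickle.dump(c,open(f"{n}0.pkl","wb"))
    print(n,c["fx"],c["cx"],c["cy"],c["R"],c["t"])
s=r.get_state();print(s["time_s"],s["tcp_pos"],s["eef_rot"],s["gripper_width"])
E
```

```text
top 411.83741464896633 274.0637408242542 211.6958181422612 [[-0.02961922 -0.99953021 -0.00787789]
 [-0.98901699  0.03044761 -0.14463176]
 [ 0.14480367  0.00350749 -0.98945419]] [0.0104702  0.51078964 1.03160904]
side 466.65636133137974 280.6862780695022 209.33058065160188 [[ 0.90342981 -0.42869392  0.00600903]
 [-0.20870244 -0.45197624 -0.86727203]
 [ 0.37451019  0.7822653  -0.49779827]] [-0.44608709  0.13778836  1.27932178]
0.1 [ 0.23812259 -0.6311492   0.22572131] [ 1.79915969e+02 -7.48144715e-03 -1.59333891e+02] 0.08763526443244189
```

View pics/top0.png

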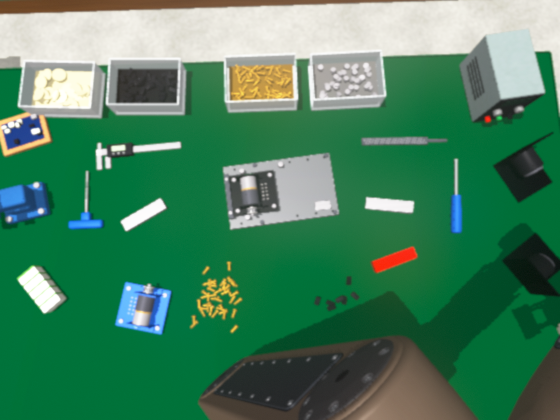

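View pics/side0.png

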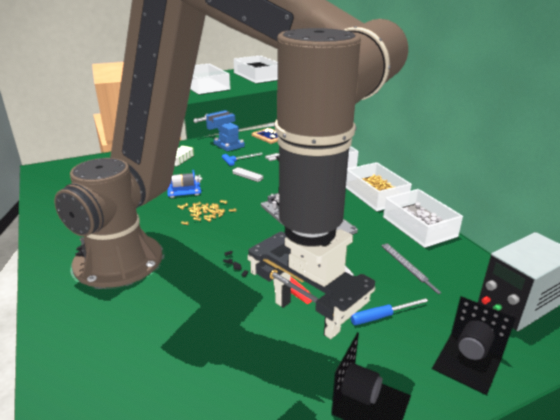

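The top view has two white bars, A at (143,215) and B at (389,205). One is the wedge and the other the parallel block. The red bar at (394,260) and the blue drive at (143,307) are look-alikes. I'll enlarge both bars and the plate.

Run:
```python
import cv2,numpy as np
im=cv2.imread("pics/top0.png")
a=cv2.resize(im[190:240,110:175],None,fx=6,fy=6,interpolation=cv2.INTER_CUBIC)
b=cv2.resize(im[180:230,357:422],None,fx=6,fy=6,interpolation=cv2.INTER_CUBIC)
cv2.imwrite("pics/cand.png",np.hstack([a,b]))
cv2.imwrite("pics/plate.png",cv2.resize(im[145:240,215:345],None,fx=6,fy=6,interpolation=cv2.INTER_CUBIC))
```

```text
(no output)
```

View pics/cand.png

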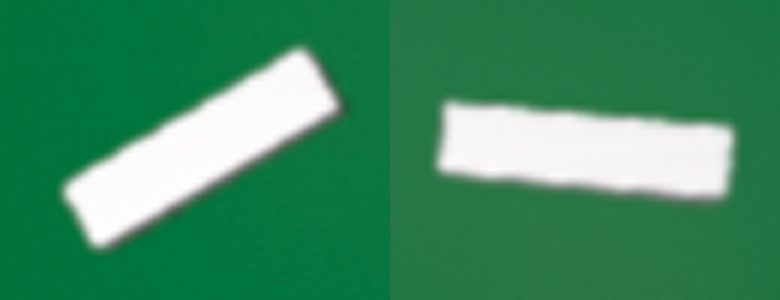

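View pics/plate.png

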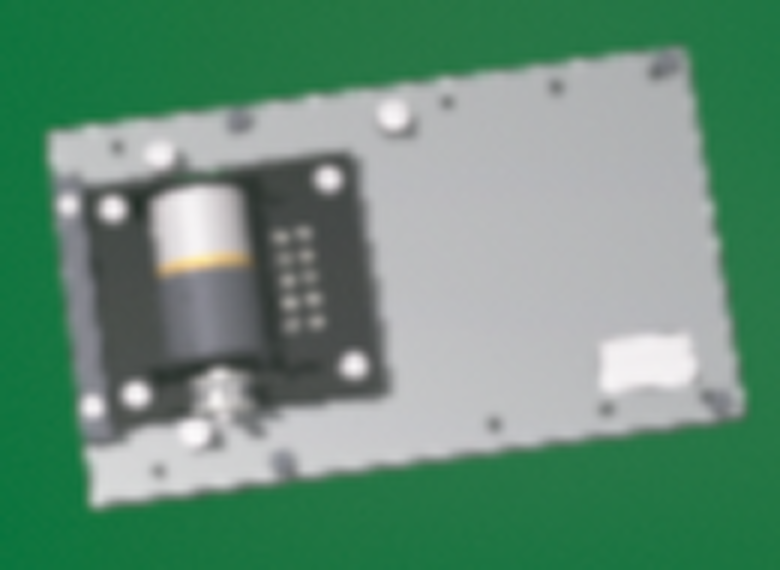

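The plate crop shows the stop bar on the left, the drive's front edge facing right, and the shim plate at the lower right. The candidate crop doesn't settle which bar is sloped, so I'll use the side camera.

```bash
cat > h.py <<'E'
import numpy as np,pickle,cv2
def load(n): return pickle.load(open(n+".pkl","rb"))
def ray(c,uv,z):
    uv=np.atleast_2d(np.asarray(uv,float)); d=np.c_[(uv[:,0]-c["cx"])/c["fx"],(uv[:,1]-c["cy"])/c["fy"],np.ones(len(uv))]@c["R"]
    o=-c["R"].T@c["t"]; return o+d*((np.reshape(z,(-1,1))-o[2])/d[:,2:])
def proj(c,X):
    p=np.asarray(X)@c["R"].T+c["t"]; return p[:,:2]/p[:,2:]*[c["fx"],c["fy"]]+[c["cx"],c["cy"]]
E
python3 - <<'E'
from h import *
c=load("top0");s=load("side0")
A=np.array([[300,47],[340,108],[98,248],[63,188]])/6+[110,190]
B=np.array([[443,102],[733,127],[725,198],[438,170]])-[390,0]; B=B/6+[357,180]
P=np.array([[47,132],[687,45],[745,415],[92,508]])/6+[215,145]
X=ray(c,P,.012);m=X.mean(0);print("plate",X.round(4).tolist(),m,np.linalg.norm(np.diff(X[[0,1,2,3,0]],axis=0),axis=1))
v=(X[0]+X[3]-X[1]-X[2]);print("yaw",np.degrees(np.arctan2(v[1],v[0])))
for n,Q in(("A",A),("B",B)):
    X=ray(c,Q,.013);print(n,X.round(4).tolist(),X.mean(0),np.linalg.norm(np.diff(X[[0,1,2,3,0]],axis=0),axis=1),proj(s,X).round(0).tolist())
im=s["image"];cv2.imwrite("pics/sideA.png",cv2.resize(im[155:225,215:310],None,fx=8,fy=8,interpolation=cv2.INTER_CUBIC))
E
```

```text
plate [[0.6408, 0.1299, 0.012], [0.672, -0.1599, 0.012], [0.5026, -0.1772, 0.012], [0.4701, 0.1121, 0.012]] [ 0.57141425 -0.02378386  0.012     ] [0.29147332 0.17030015 0.29107223 0.17162415]
yaw 96.27696135086758
A [[0.5612, 0.2988, 0.013], [0.5332, 0.2808, 0.013], [0.474, 0.3871, 0.013], [0.5011, 0.4032, 0.013]] [0.51737382 0.34245402 0.013     ] [0.033393   0.12165136 0.03155436 0.12040647] [[262.0, 175.0], [257.0, 179.0], [232.0, 170.0], [237.0, 167.0]]
B [[0.5464, -0.2504, 0.013], [0.5312, -0.3778, 0.013], [0.4996, -0.3718, 0.013], [0.516, -0.2463, 0.013]] [ 0.52331842 -0.31157571  0.013     ] [0.12835595 0.03216086 0.12659149 0.03070759] [[337.0, 255.0], [358.0, 283.0], [346.0, 285.0], [327.0, 257.0]]
```

View pics/sideA.png

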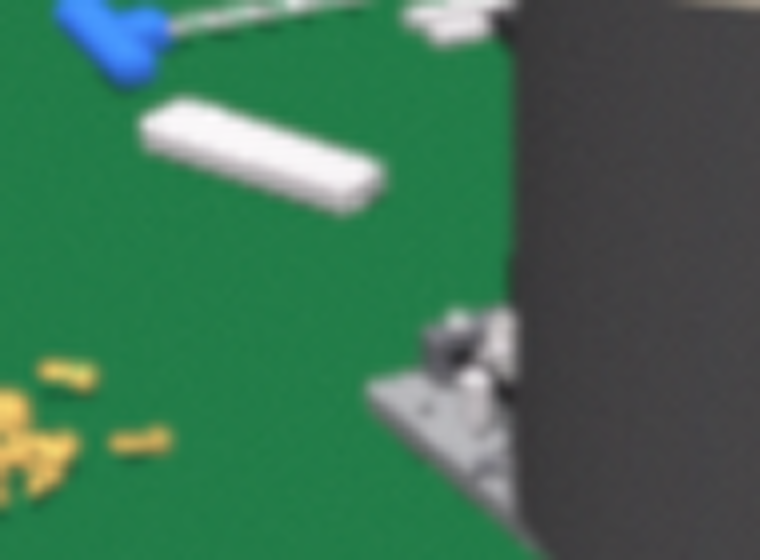

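A, in the side crop at about (260,155), is the same thickness from end to end, so it is the parallel block. That leaves B at (389,205) in the top view as the wedge, and its outer end looks larger, as a raised heel would. I'll turn the tool to line up with it and clear the view, then confirm B in a crop.

Request:
play_rows(rows=[{"slide":[0,0,0],"delta_rot":[0,0,-1],"fingers":1},{"slide":[0,0,0],"delta_rot":[0,0,-1],"fingers":1},{"slide":[0,0,0],"delta_rot":[0,0,-1],"fingers":1},{"slide":[0,0,0],"delta_rot":[0,0,-1],"fingers":1},{"slide":[0,0,0],"delta_rot":[0,0,-1],"fingers":1},{"slide":[0,0,0],"delta_rot":[0,0,-1],"fingers":1},{"slide":[0,0,0],"delta_rot":[0,0,-1],"fingers":1}])

```text
time_s: 0.98
tcp_pos: [0.2381, -0.6312, 0.226]
eef_rot: [179.9, 0.0, -127.1]
contact_force: [0.1, 0.4, -0.4]
gripper_width: 0.0878
gripper_force: 0.0
```

Request:
play_rows(rows=[{"slide":[0,0,0],"delta_rot":[0,0,-1],"fingers":1},{"slide":[0,0,0],"delta_rot":[0,0,-1],"fingers":1},{"slide":[0,0,0],"delta_rot":[0,0,-1],"fingers":1},{"slide":[0,0,0],"delta_rot":[0,0,-1],"fingers":1},{"slide":[0,0,0],"delta_rot":[0,0,-1],"fingers":1},{"slide":[0,0,0],"delta_rot":[0,0,-1],"fingers":1}])

```text
time_s: 1.72
tcp_pos: [0.2381, -0.6312, 0.226]
eef_rot: [180.0, 0.1, -99.6]
contact_force: [0.2, 0.1, -0.0]
gripper_width: 0.0874
gripper_force: 0.0
```

```bash
cat >> h.py <<'E'
def tool(dw,yaw):
    """world shift (m) -> tool-axis fractions, tool straight down"""
    y=np.radians(yaw); return np.array([np.cos(y)*dw[0]+np.sin(y)*dw[1],np.sin(y)*dw[0]-np.cos(y)*dw[1],-dw[2]])/.15
E
python3 - <<'E'
from h import *
from plant import r
c=load("top0")
B=(np.array([[443,102],[733,127],[725,198],[438,170]])-[390,0])/6+[357,180]
X=ray(c,B,np.array([.003,.023,.023,.003]))
t=(X[0]+X[3])/2;h=(X[1]+X[2])/2;print(t,h,np.linalg.norm((t-h)[:2]),np.degrees(np.arctan2(*(t-h)[[1,0]])))
print(np.linalg.norm((X[0]-X[3])),np.linalg.norm(X[1]-X[2]))
X2=ray(c,B,np.array([.023,.003,.003,.023]));print("rev",np.linalg.norm((X2[0]+X2[3]-X2[1]-X2[2])[:2]/2))
s=r.get_state();p=s["tcp_pos"];print(p,s["eef_rot"],s["time_s"]);print(tool(np.array([.55,-.15,.22])-p,s["eef_rot"][2]))
E
```

```text
[ 0.53283414 -0.25054619  0.003     ] [ 0.51394871 -0.37143586  0.023     ] 0.122355914922158 81.12099840182081
0.030991478838805025 0.03186353783366457
rev 0.13269890290456157
[ 0.23814173 -0.63124695  0.22596027] [ 1.79964017e+02  5.03339402e-02 -9.95926623e+01] 1.725
[-3.50991128 -1.5153433   0.03973514]
```

Request:
play_rows(rows=[{"slide":[-0.35,-0.15,0],"delta_rot":[0,0,0],"fingers":1},{"slide":[-0.35,-0.15,0],"delta_rot":[0,0,0],"fingers":1},{"slide":[-0.35,-0.15,0],"delta_rot":[0,0,0],"fingers":1},{"slide":[-0.35,-0.15,0],"delta_rot":[0,0,0],"fingers":1},{"slide":[-0.35,-0.15,0],"delta_rot":[0,0,0],"fingers":1},{"slide":[-0.35,-0.15,0],"delta_rot":[0,0,0],"fingers":1},{"slide":[-0.35,-0.15,0],"delta_rot":[0,0,0],"fingers":1},{"slide":[-0.35,-0.15,0],"delta_rot":[0,0,0],"fingers":1}])

```text
time_s: 2.72
tcp_pos: [0.4873, -0.2462, 0.2265]
eef_rot: [180.0, 0.0, -99.7]
contact_force: [0.7, -1.0, 0.4]
gripper_width: 0.0878
gripper_force: 0.0
```

Request:
play_rows(rows=[{"slide":[-0.35,-0.15,0],"delta_rot":[0,0,0],"fingers":1},{"slide":[-0.35,-0.15,0],"delta_rot":[0,0,0],"fingers":1}])

```text
time_s: 2.98
tcp_pos: [0.5494, -0.1503, 0.2264]
eef_rot: [180.0, 0.0, -99.7]
contact_force: [1.0, -0.5, 0.3]
gripper_width: 0.0878
gripper_force: 0.0
```

Run:
```python
from h import *
from plant import r
c=r.capture("side");im=c["image"];pickle.dump(c,open("side1.pkl","wb"))
cv2.imwrite("pics/sideB.png",cv2.resize(im[235:310,300:400],None,fx=8,fy=8,interpolation=cv2.INTER_CUBIC))
s=r.get_state();print(s["tcp_pos"],s["eef_rot"])
t=np.array([.5328,-.2505]);u=np.array([np.cos(np.radians(81.1)),np.sin(np.radians(81.1))])
w=t-60e-3*u
print("centre",w)
g=np.r_[w-.043*u,.10];print("grasp",g);print(tool(g-s["tcp_pos"],s["eef_rot"][2]))
```

```text
[ 0.55281932 -0.14628115  0.22616606] [-1.79937375e+02  4.55947779e-02 -9.96025365e+01]
centre [ 0.52351738 -0.30977759]
grasp [ 0.51686483 -0.35225987  0.1       ]
[1.39393551 0.00727276 0.84110704]
```

View pics/sideB.png

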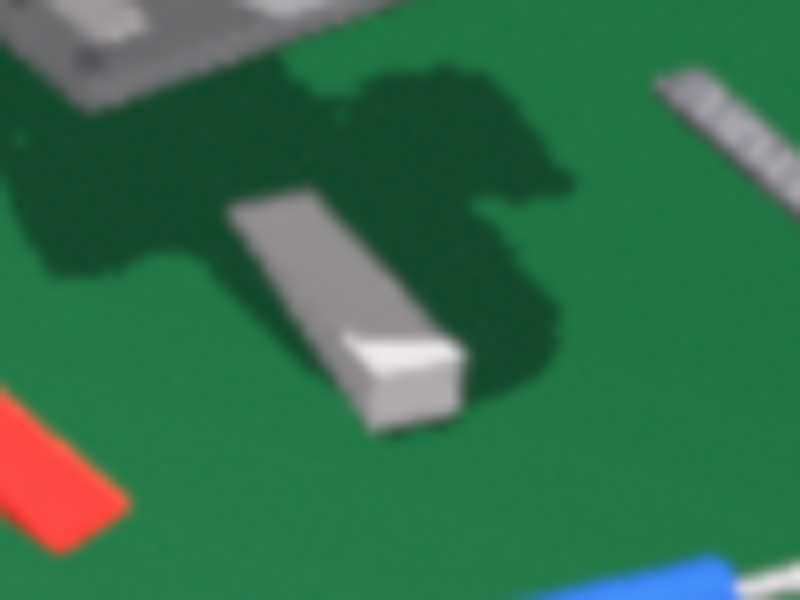

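The crop shows a grey steel wedge with its thick heel near the camera, base corners at (375,430) and (460,410). Its thin end, (228,208) to (318,190), points at the plate. B is the wedge. I'll check its pose once from this view.

Run:
```python
from h import *
c=load("side1")
Q=np.array([[228,208],[318,190],[460,412],[375,432]])/8+[300,235]
X=ray(c,Q,np.array([.003,.003,0,0]));t=X[:2].mean(0);h=X[2:].mean(0)
print(t,h,np.linalg.norm((t-h)[:2]),np.degrees(np.arctan2(*(t-h)[[1,0]])),np.linalg.norm(X[0]-X[1]),np.linalg.norm(X[2]-X[3]))
```

```text
[ 0.53517276 -0.25452852  0.003     ] [ 0.51712573 -0.37305865  0.        ] 0.11989615032553404 81.34281060812218 0.03365181423153924 0.029971951566040968
```

Request:
play_rows(rows=[{"slide":[0.28,0,0.16],"delta_rot":[0,0,-0.17],"fingers":1},{"slide":[0.28,0,0.16],"delta_rot":[0,0,0],"fingers":1},{"slide":[0.28,0,0.16],"delta_rot":[0,0,0],"fingers":1},{"slide":[0.28,0,0.16],"delta_rot":[0,0,0],"fingers":1},{"slide":[0.28,0,0.16],"delta_rot":[0,0,0],"fingers":1},{"slide":[0,0,0],"delta_rot":[0,0,0],"fingers":1}])

```text
time_s: 3.78
tcp_pos: [0.513, -0.3612, 0.1034]
eef_rot: [179.7, 0.1, -99.2]
contact_force: [-0.2, -0.6, -0.4]
gripper_width: 0.0879
gripper_force: 0.0
```

Request:
play_rows(rows=[{"slide":[-0.05,-0.03,0.2],"delta_rot":[0,0,-0.08],"fingers":0.5},{"slide":[0,0,0.2],"delta_rot":[0,0,0],"fingers":0.2},{"slide":[0,0,0.15],"delta_rot":[0,0,0],"fingers":0.2},{"slide":[0,0,0.09],"delta_rot":[0,0,0],"fingers":0.2},{"slide":[0,0,0.02],"delta_rot":[0,0,0],"fingers":0.2},{"slide":[0,0,0],"delta_rot":[0,0,0],"fingers":0.2}])

```text
time_s: 4.53
tcp_pos: [0.5217, -0.3528, 0.0082]
eef_rot: [-180.0, -0.0, -98.6]
contact_force: [0.6, 0.9, 0.1]
gripper_width: 0.0525
gripper_force: 0.0
```

Request:
play_rows(rows=[{"slide":[0,0.015,0.03],"delta_rot":[0,0,0],"fingers":0.2},{"slide":[0,0,0],"delta_rot":[0,0,0],"fingers":0.2},{"slide":[0,0,0],"delta_rot":[0,0,0],"fingers":-1},{"slide":[0,0,0],"delta_rot":[0,0,0],"fingers":-1},{"slide":[0,0,0],"delta_rot":[0,0,0],"fingers":-1},{"slide":[0,0,0],"delta_rot":[0,0,0],"fingers":-1},{"slide":[0,0,0],"delta_rot":[0,0,0],"fingers":-1}], squeeze=45)

```text
time_s: 5.4
tcp_pos: [0.5187, -0.3525, 0.0031]
eef_rot: [180.0, -0.0, -98.6]
contact_force: [-2.2, 0.1, 2.7]
gripper_width: 0.0297
gripper_force: 45.0
```

Request:
play_rows(rows=[{"slide":[0,0,-0.12],"delta_rot":[0,0,0],"fingers":-1},{"slide":[0,0,-0.17],"delta_rot":[0,0,0],"fingers":-1},{"slide":[0,0,-0.17],"delta_rot":[0,0,0],"fingers":-1},{"slide":[0,0,0],"delta_rot":[0,0,-0.9],"fingers":-1},{"slide":[0,0,0],"delta_rot":[0,0,-0.9],"fingers":-1},{"slide":[0,0,0],"delta_rot":[0,0,-0.9],"fingers":-1},{"slide":[0,0,0],"delta_rot":[0,0,-0.55],"fingers":-1},{"slide":[0,0,0],"delta_rot":[0,0,0],"fingers":-1}])

```text
time_s: 6.4
tcp_pos: [0.5191, -0.3524, 0.0727]
eef_rot: [-180.0, -0.0, -83.7]
contact_force: [0.4, -0.4, -3.3]
gripper_width: 0.0292
gripper_force: 45.0
```

Run:
```python
from h import *
from plant import r
s=r.get_state();print(s["tcp_pos"],s["eef_rot"],s["gripper_width"],s["contact_force"]);print(tool(np.array([.5833,-.1321,.073])-s["tcp_pos"],s["eef_rot"][2]))
```

```text
[ 0.51913066 -0.35237407  0.07271247] [-1.79964015e+02 -4.47759815e-03 -8.37202624e+01] 0.029214556398713933 [ 0.37219688 -0.38210779 -3.33486345]
[-1.4128889  -0.58585663 -0.00191684]
```

Request:
play_rows(rows=[{"slide":[-0.2,-0.09,0],"delta_rot":[0,0,0],"fingers":-1},{"slide":[-0.28,-0.12,0],"delta_rot":[0,0,0],"fingers":-1},{"slide":[-0.28,-0.12,0],"delta_rot":[0,0,0],"fingers":-1},{"slide":[-0.28,-0.12,0],"delta_rot":[0,0,0],"fingers":-1},{"slide":[-0.22,-0.09,0],"delta_rot":[0,0,0],"fingers":-1},{"slide":[-0.15,-0.05,0],"delta_rot":[0,0,0],"fingers":-1},{"slide":[0,0,0],"delta_rot":[0,0,0],"fingers":-1},{"slide":[0,0,0],"delta_rot":[0,0,0],"fingers":-1}])

```text
time_s: 7.4
tcp_pos: [0.5836, -0.1327, 0.0723]
eef_rot: [-180.0, 0.0, -83.7]
contact_force: [0.5, -0.1, -4.0]
gripper_width: 0.0295
gripper_force: 45.0
```

Run:
```python
from h import *
from plant import r
s=r.get_state();print(s["tcp_pos"],s["eef_rot"],s["gripper_width"])
c=r.capture("side");im=c["image"];pickle.dump(c,open("side2.pkl","wb"))
cv2.imwrite("pics/s2.png",cv2.resize(im[155:275,235:385],None,fx=5,fy=5,interpolation=cv2.INTER_CUBIC))
```

```text
[ 0.58361651 -0.13265988  0.07227732] [-1.79997462e+02  1.27418801e-03 -8.37210124e+01] 0.02948620928473177
```

View pics/s2.png

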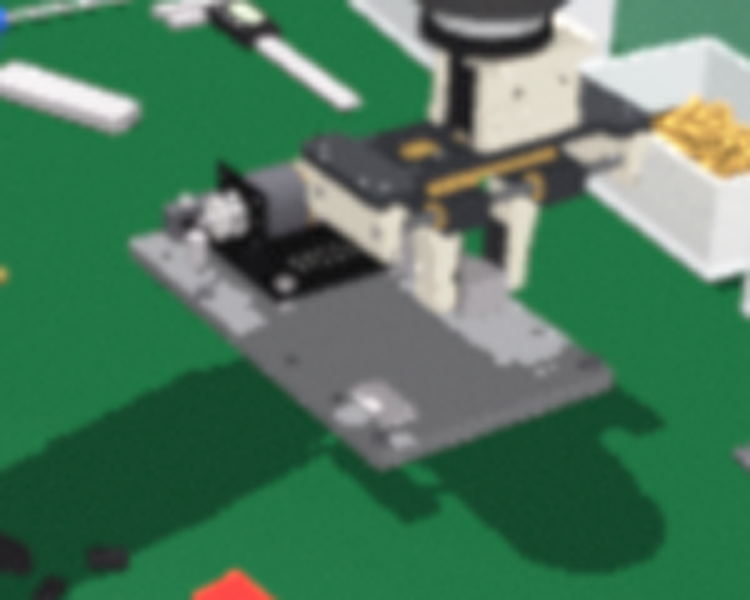

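The wedge is held level over the plate with its thin end pointing at the drive, and the shim plate at (375,405) is clear of the fingers. Lowering now.

Request:
play_rows(rows=[{"slide":[0,0,0.12],"delta_rot":[0,0,0],"fingers":-1},{"slide":[0,0,0.12],"delta_rot":[0,0,0],"fingers":-1},{"slide":[0,0,0.08],"delta_rot":[0,0,0],"fingers":-1},{"slide":[0,0,0.04],"delta_rot":[0,0,0],"fingers":-1},{"slide":[0,0,0.01],"delta_rot":[0,0,0],"fingers":-1},{"slide":[0,0,0],"delta_rot":[0,0,0],"fingers":-1}])

```text
time_s: 8.2
tcp_pos: [0.584, -0.1326, 0.017]
eef_rot: [-180.0, -0.0, -83.7]
contact_force: [0.3, 0.9, -3.9]
gripper_width: 0.0297
gripper_force: 45.0
```

Request:
play_rows(rows=[{"slide":[0,0,0.008],"delta_rot":[0,0,0],"fingers":-1},{"slide":[0,0,0.007],"delta_rot":[0,0,0],"fingers":-1},{"slide":[0,0,0],"delta_rot":[0,0,0],"fingers":-1}])

```text
time_s: 8.57
tcp_pos: [0.584, -0.1325, 0.0151]
eef_rot: [-180.0, -0.0, -83.7]
contact_force: [-2.3, 1.7, 4.1]
gripper_width: 0.0294
gripper_force: 45.0
```

Run:
```python
from h import *
from plant import r
s=r.get_state();print(s["tcp_pos"],s["contact_force"])
for n in("top","side"):
    c=r.capture(n);pickle.dump(c,open(n+"3.pkl","wb"))
    a=np.radians(96.28);u=np.array([np.cos(a),np.sin(a),0]);P=np.array([.5714,-.0238,0])
    if n=="side":
        im=cv2.resize(c["image"][155:275,235:385],None,fx=5,fy=5,interpolation=cv2.INTER_CUBIC);cv2.imwrite("pics/s3.png",im)
        v=np.array([-u[1],u[0],0]);h=s["tcp_pos"]*[1,1,0]-.019*u+[0,0,.012];
        print("heel bottom corners expected",((proj(c,[h+.015*v,h-.015*v])-[235,155])*5).round())
        f=P+.011*u+[0,0,.025]; print("front edge top ends",((proj(c,[f+.055*v,f-.055*v])-[235,155])*5).round())
```

```text
[ 0.58402962 -0.13246765  0.015132  ] [-2.25985859  1.66143195  4.13550803]
heel bottom corners expected [[460. 404.]
 [501. 389.]]
front edge top ends [[273. 299.]
 [418. 254.]]
```

View pics/s3.png

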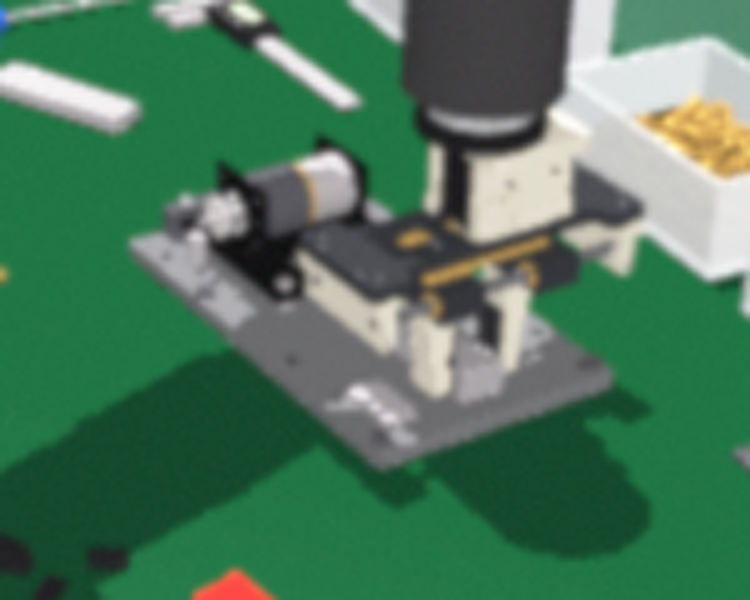

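Predicted and seen pixels match: heel at (460,403) and (503,390), front edge corner at (275,300). Pushing in, with about 55 mm expected before contact.

Request:
play_rows(rows=[{"slide":[-0.05,0,0],"delta_rot":[0,0,0],"fingers":-1},{"slide":[-0.06,0,0],"delta_rot":[0,0,0],"fingers":-1},{"slide":[-0.06,0,0],"delta_rot":[0,0,0],"fingers":-1},{"slide":[-0.06,0,0],"delta_rot":[0,0,0],"fingers":-1},{"slide":[-0.04,0,0],"delta_rot":[0,0,0],"fingers":-1},{"slide":[0,0,0],"delta_rot":[0,0,0],"fingers":-1},{"slide":[0,0,0],"delta_rot":[0,0,0],"fingers":-1}])

```text
time_s: 9.55
tcp_pos: [0.5802, -0.0916, 0.0151]
eef_rot: [-179.9, -0.0, -83.7]
contact_force: [-0.6, 0.4, 7.5]
gripper_width: 0.0295
gripper_force: 45.0
```

Request:
play_rows(rows=[{"slide":[-0.03,0,0],"delta_rot":[0,0,0],"fingers":-1},{"slide":[-0.03,0,0],"delta_rot":[0,0,0],"fingers":-1},{"slide":[0,0,0],"delta_rot":[0,0,0],"fingers":-1}])

```text
time_s: 9.93
tcp_pos: [0.5792, -0.083, 0.0151]
eef_rot: [-179.9, -0.0, -83.6]
contact_force: [-0.7, -2.2, 6.0]
gripper_width: 0.0298
gripper_force: 45.0
```

Request:
play_rows(rows=[{"slide":[-0.02,0,0],"delta_rot":[0,0,0],"fingers":-1},{"slide":[0,0,0],"delta_rot":[0,0,0],"fingers":-1}])

```text
time_s: 10.18
tcp_pos: [0.5789, -0.0802, 0.0151]
eef_rot: [-179.9, -0.0, -83.7]
contact_force: [0.4, -2.5, 6.4]
gripper_width: 0.0294
gripper_force: 45.0
```

Request:
play_rows(rows=[{"slide":[-0.02,0,0],"delta_rot":[0,0,0],"fingers":-1},{"slide":[0,0,0],"delta_rot":[0,0,0],"fingers":-1}])

```text
time_s: 10.42
tcp_pos: [0.5785, -0.0773, 0.0151]
eef_rot: [-179.9, -0.0, -83.7]
contact_force: [0.2, -3.6, 6.0]
gripper_width: 0.0299
gripper_force: 45.0
```

Request:
play_rows(rows=[{"slide":[-0.02,0,0],"delta_rot":[0,0,0],"fingers":-1},{"slide":[0,0,0],"delta_rot":[0,0,0],"fingers":-1}])

```text
time_s: 10.68
tcp_pos: [0.5782, -0.0746, 0.0151]
eef_rot: [-179.9, -0.1, -83.7]
contact_force: [0.4, -5.5, 6.4]
gripper_width: 0.0293
gripper_force: 45.0
```

Request:
play_rows(rows=[{"slide":[-0.02,0,0],"delta_rot":[0,0,0],"fingers":-1},{"slide":[0,0,0],"delta_rot":[0,0,0],"fingers":-1}])

```text
time_s: 10.92
tcp_pos: [0.5778, -0.0718, 0.0151]
eef_rot: [-179.9, -0.1, -83.7]
contact_force: [-0.0, -6.1, 6.1]
gripper_width: 0.03
gripper_force: 45.0
```

Request:
play_rows(rows=[{"slide":[-0.02,0,0],"delta_rot":[0,0,0],"fingers":-1},{"slide":[0,0,0],"delta_rot":[0,0,0],"fingers":-1}])

```text
time_s: 11.18
tcp_pos: [0.5775, -0.0688, 0.0151]
eef_rot: [-179.9, -0.1, -83.7]
contact_force: [-0.1, -6.5, 6.3]
gripper_width: 0.0296
gripper_force: 45.0
```

Request:
play_rows(rows=[{"slide":[-0.02,0,0],"delta_rot":[0,0,0],"fingers":-1},{"slide":[-0.01,0,0],"delta_rot":[0,0,0],"fingers":-1},{"slide":[0,0,0],"delta_rot":[0,0,0],"fingers":-1},{"slide":[0,0,0],"delta_rot":[0,0,0],"fingers":-1}])

```text
time_s: 11.68
tcp_pos: [0.5769, -0.0644, 0.0151]
eef_rot: [-179.9, -0.1, -83.7]
contact_force: [0.7, -7.2, 6.0]
gripper_width: 0.0294
gripper_force: 45.0
```

Run:
```python
from h import *
from plant import r
o=[]
a=np.radians(96.28);u=np.array([np.cos(a),np.sin(a),0]);v=np.array([-u[1],u[0],0])
c0=load("side3");c=r.capture("side");t=r.capture("top");s=r.get_state();print(s["tcp_pos"],s["contact_force"],s["time_s"],s["moment"])
f=lambda i:cv2.resize(i[185:235,255:330],None,fx=10,fy=10,interpolation=cv2.INTER_CUBIC)
cv2.imwrite("pics/s4.png",np.vstack([f(c0["image"]),f(c["image"])])[:,:][::1])
im=np.vstack([f(c0["image"]),f(c["image"])]);cv2.imwrite("pics/s4.png",cv2.resize(im,(450,600)))
# sub-pixel image motion of drive's visible part by phase correlation, before push vs now
g=lambda i:cv2.cvtColor(i,cv2.COLOR_BGR2GRAY).astype(np.float32)
for n,b in(("motor end+",(188,208,266,290)),("plate ref",(215,245,270,300))):
    r0,r1,c_0,c_1=b;print(n,cv2.phaseCorrelate(g(c0["image"])[r0:r1,c_0:c_1].copy(),g(c["image"])[r0:r1,c_0:c_1].copy(),cv2.createHanningWindow((c_1-c_0,r1-r0),cv2.CV_32F)))
```

```text
[ 0.57692295 -0.06444504  0.01508962] [ 0.76891106 -6.68857804  5.32476405] 11.775 [-2.52599818 -0.05638287  0.06916364]
motor end+ ((0.018776956037601877, 0.3559815343701409), 0.7904721190532048)
plate ref ((-0.06663807454026127, 0.02712648059360845), 0.7896403847138087)
```

View pics/s4.png

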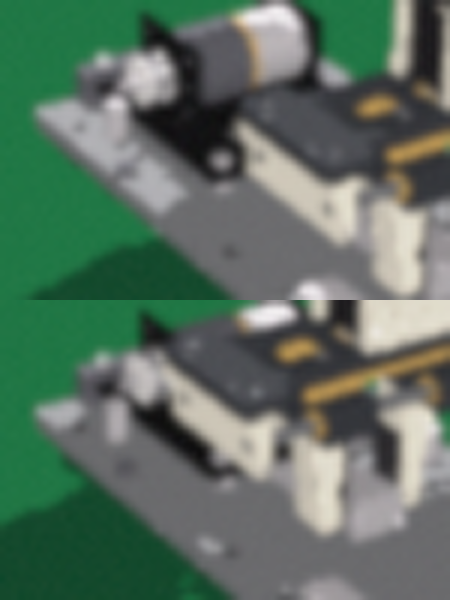

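After the push, the front screw head went from (222,158) to (222,152) in the enlarged view, about 1 px up, or roughly 2 mm. The push force levelled off at 6–7 N, which fits a drive that is home and lifting. The gripper body is short of the drive. I'll let it settle and hand in.

Request:
play_rows(rows=[{"slide":[0,0,0],"delta_rot":[0,0,0],"fingers":-1},{"slide":[0,0,0],"delta_rot":[0,0,0],"fingers":-1}])

```text
time_s: 12.02
tcp_pos: [0.5769, -0.0644, 0.0151]
eef_rot: [-179.9, -0.1, -83.7]
contact_force: [0.9, -7.5, 5.6]
gripper_width: 0.0295
gripper_force: 45.0
```

```bash
python3 -c "
from plant import r
print(r.close_job())"
```

```text
the job is handed in; nothing more can be done
None
```

I handed the job in at 12 s with the wedge still gripped and holding the drive's front feet up by an estimated 2 mm, judged from the push distance, the push force and the side camera; no verdict was returned.

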